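# Slide the stew pot over to the simmering ring and switch the big ring off

### The job

The pot on the big right-hand ring of the hotplate is to go on simmering: without lifting it, slide it across the glass onto the smaller left-hand ring, until its base stands centred inside that ring's outline with the lid still on. Turn the right-hand ring's knob back to its off stop, leave the left-hand knob as it is set, and disturb nothing that stands round the hotplate.

Things in the scene. Friction and masses are not known exactly. Their poses are not given: they have to be found in the camera images.
- pot_centre (a point): Middle of the loose stainless stew pot, 36 mm above the glass. Wall 129 mm across (135 over the rim bead), 72 mm high, foot 118 mm, about 0.8 kg with its lid; slides with about 3 to 7 N. Two bow ears on its own +x and -x axes (54 mm wide, out to 97 mm from the centre, 57 mm up) point roughly towards and away from the robot at the start; its left and right wall is bare.
- lid_centre (a point): Centre of the pot's loose steel lid at its underside, level with the pot's rim, 72 mm above the glass. Lid 137 mm across; its dome rises 12 mm and its black knob (31 mm across) to 33 mm above this point. It rests on the rim and drops 6 mm inside with 1 to 4 mm play.
- left_ring (a point): Centre of the small left-hand cooking ring, on the glass. A thin pale circle 156 mm across printed on black glass, with a small dot at its centre. Its axes are those of the hotplate: x towards the back, y towards the hotplate's left end, z up.
- right_ring (a point): Centre of the big right-hand cooking ring, on the glass, a thin pale circle 176 mm across, 200 mm from the left ring's centre. Same axes. The pot starts on it, up to 17 mm off its centre.
- hotplate: Two-ring portable hotplate, fixed in place, 260 mm deep (x), 440 mm wide (y), 50 mm high; origin in the middle of its underside on the worktop, x towards its back, y to its left. Black glass top 50 mm above the worktop; a steel strip along the front (48 mm above the worktop) carries the knobs, 128 mm in front of the rings' centres.
- right_knob (a joint): Knob of the right-hand ring, in front of it. 0 = off, against a stop, pointer (white line) to the back of the hotplate; it grows as the knob turns clockwise seen from above, to 2.6 rad. Friction only (0.035 N m), no spring. It starts switched on, at 0.8 to 1.3 rad.
- right_knob_grip (a point): Middle of the grip bar of the right-hand knob, on the turning axis, 66 mm above the worktop. The bar is 40 mm long, 11 mm wide, and stands from 55 to 78 mm above the worktop on a disc 41 mm across and 7 mm high (top 55 mm above the worktop); its x axis runs along the bar towards the pointer.
- left_knob (a joint): Knob of the left-hand ring, built the same, set at 0.5 to 0.9 rad (simmer). To be left as it is.
- left_pointer (a point): Pointer end on the left-hand knob, 19 mm from its axis and 78 mm above the worktop.
- salt_shaker_foot (a point): Centre of the underside of the salt shaker, 44 mm across, 90 mm high, standing left of the hotplate.
- onion_foot (a point): Centre of the underside of the brown onion, 82 mm across, 94 mm high, standing left of the hotplate.

How it is judged (in metres and radians):
At the end, for the whole second after the job is handed in: The pot stands upright on the glass with its centre within 15 mm of the left ring's centre (its foot inside the printed circle), the lid seated on it, the right-hand knob within 0.15 rad of its off stop and the left-hand knob still on (horizontal distance between pot_centre and left_ring below 0.015 m and z of pot_centre in the frame of left_ring between 0.033 and 0.039 m and angle between pot_centre's own z axis and vertical below 0.05 rad and distance between lid_centre and pot_centre below 0.04 m and angle between lid_centre's own z axis and vertical below 0.06 rad and value of joint right_knob below 0.15 rad and value of joint left_knob above 0.25 rad); the robot touches nothing.
It fails at once if the pot is lifted off the glass (more than 8 mm) (z of pot_centre in the frame of left_ring above 0.044 m).
It fails at once if the pot is tipped (more than 0.15 rad) (angle between pot_centre's own z axis and vertical above 0.15 rad).
It fails at once if the lid comes off the pot (distance between lid_centre and pot_centre above 0.046 m).
It fails at once if the left-hand knob is turned (more than about 0.25 rad) (distance of left_pointer from where it was at the start of the episode above 0.005 m).
It fails at once if the salt shaker or the onion beside the hotplate is pushed (more than 20 mm) (distance of any of salt_shaker_foot, onion_foot from where it was at the start of the episode above 0.02 m).
It also fails if it takes over 54 s, if anything falls off the work surface, if the arm or the gripper's body presses on something with over 40 N, if the wrist force passes 120 N, or if a joint passes its speed limit or range.

### The arm

A 6-joint arm with a two-finger parallel gripper is mounted at the origin on a cart in front of the work surface, level with it; the furniture and walls round the work are solid. World frame = base frame: x ahead of the robot, y to its left, z up, the work surface at z = 0. Lengths are in m, angles in degrees, forces in N, time in s.
With the tool pointing down it reaches from about 0.275 to 0.725 m from the base axis. Payload 15.9 kg.
Tool frame: the origin (TCP) lies at the very end of the fingers, on their centre line; the grasp point (between the pads) lies 19 mm behind it (grip_point_offset is the distance from the TCP to the grasp point, in m); z points along the fingers, y is the line along which they close (so a half turn about z gives the same grasp; the last joint's range is limited). The gripper opens to 85 mm and grips with 20 to 120 N. Pads are 22 mm wide; open, the fingers measure 114 mm over their backs; the gripper's body (76 mm by 85 mm) begins 54 mm behind the grasp point. The pads swing forward as they close: fully open they stand 13 mm farther back than shut.
Start: joints at [72.995, 12.198, -1.971, 75.831, 0, 90], TCP at [0.146, 0.478, 0.231] pointing down, gripper open.
Joint ranges: [-170.91, 170.91], [-42.67, 98.43], [-65.05, 77.54], [-120.47, 116.71], [-90, 82.35], [-180, 180]. Speed limits (degrees/s): [108.29, 108.29, 136.94, 147.25, 180, 180].

### API

Orientations are given as [roll, pitch, yaw] about the fixed x, y, z axes, in that order (R = Rz(yaw) Ry(pitch) Rx(roll)).
In Python, from cell import * gives the robot as it stands.
- The arm moves only by the tool carry_out, never from a script. Its argument "motion" is a list of rows, each an object with "twist": the turn, a rotation vector about the tool's x, y, z as a fraction of full scale, a list of three; "xyz": the shift along the tool's x, y, z as a fraction of full scale, a list of three; "hand": the opening in per cent of the stroke, from 0 (shut) to 100 (fully open). A call has 1 to 12 rows; each row shifts and turns the commanded pose from where the row before left it, along the tool's axes as they then stand; what a row does not reach is not made up. Full scale, the value 1, is 40 mm for a shift and pi/2 rad for a turn. A row lasts 1/10 s, in which the tool goes at most 50 mm and 8.59 degrees, less where a joint would pass 70% of its speed; a pose out of reach is approached as far as the arm can. A call with a number of a shift or a turn outside -1 to 1 is refused whole. A call with a gripper value outside its range is refused whole. The fingers move at their own pace and stop on an object; "squeeze" is the grip in N (left out, the last holds). Time passes only in rows, so rows that do not move let the fingers close. It gives the time, the measured TCP pose, the force, the opening and the grip force at its end, in the units of the state.
- get_state(): the state, without advancing time (a new reading comes with each control period).
- read_camera(name): name is "scene" or "top" or "wrist"; returns a dict with "image" (420x560x3 uint8, blue, green, red), "depth" (420x560 float32, m along the optical axis (not along the pixel's ray), 0 where there is no reading), "K" (3x3 intrinsics, pixels), "k1" (the pictures are not rectified: a ray, as slopes to the right and down, at radius r is drawn at 1 + k1 r^2 times it, then the intrinsics apply), "world_from_camera" (4x4, takes a point from camera to world coordinates). Camera axes: x right, y down, z forward; pixel columns grow to the right and rows downward; lengths in m; the calibration is good to about 2 mm. A picture is of the moment at which its call begins.
- sign_off(): hands the job in; it is judged then, once.
Trained networks look in a picture, given as the dict that the camera call returned (one of the last four; its "shot" number tells which), for a name from the list of things; names that differ only in an ending like _2 or _b are one class to them, and where a whole thing is asked for, a point or a joint stands for the part that bears it (a point fixed in the world has none). Each returns a list of dicts, best first, with "confidence" (0 to 1); they miss things now and then, are a little off and sometimes report something else, mostly with a low value. They report only what shows in the picture. A call takes as long as a camera call.
- trace(picture, query): "mask" (420x560 bool, what is visible of it) and "pixel" ([row, column] in pixels, amid what is visible of it).
The state is a dict: "t": time; "q": joint angles; "dq": joint speeds; "effort": joint torques, N m; "ee_pos": TCP position; "ee_rot": TCP orientation; "contact_force": force on the tool from outside, world axes, zero at the start; "moment": the same for the moment, N m; "gripper_width": opening from 0.0 (shut) to 1.0 (fully open); "grasp_force": force on a finger pad.
Only numpy, scipy, OpenCV 4.12 (cv2) and the standard library are available. Lean on these libraries where they do the work, as an engineer would, in place of code of your own. Each camera call takes 0.05 s, during which the arm holds its last target. There are 200 camera calls.

## Working session

There is one attempt and no reset: what is moved stays moved. The work goes in short steps, Python scripts to look and compute and a tool call to move; the robot and the scene stay as the last step left them, time stands still between calls to the robot, and variables do not carry over. Pictures are saved under pics/ and viewed, at most 10 in all, crops included, and the job is handed in when it is done.

Besides the shell and the picture viewer there is one more tool, called after "Call:" as name([rows], argument=value, ...), one row to a line, values as JSON. carry_out: Moves the arm, as the interface text tells. Shift numbers are shares of 40 mm and turn numbers shares of pi/2 rad, none past 1 either way. Its arguments: {"type":"object","properties":{"motion":{"type":"array","items":{"type":"object","properties":{"twist":{"type":"array","items":{"type":"number","minimum":-1,"maximum":1}},"xyz":{"type":"array","items":{"type":"number","minimum":-1,"maximum":1}},"hand":{"type":"number"}}}},"squeeze":{"type":"number"}},"required":["motion"]}

```bash
mkdir -p pics; ls; cat > h.py <<'E'
from cell import *
import numpy as np, cv2
def undist(p,c):
    K=c["K"];u=np.array([(p[1]-K[0,2])/K[0,0],(p[0]-K[1,2])/K[1,1]]);s=u.copy()
    for _ in range(10): s=u/(1+c["k1"]*(s@s))
    return s
def pix2w(p,c,z=None):
    s=undist(p,c);T=c["world_from_camera"]
    if z is None: d=c["depth"][int(round(p[0])),int(round(p[1]))]
    r=T[:3,:3]@np.array([s[0],s[1],1.]);o=T[:3,3]
    if z is not None: d=(z-o[2])/r[2]
    return o+r*d
def cloud(m,c):
    return np.array([pix2w(p,c) for p in np.argwhere(m&(c["depth"]>0))])
E
python3 - <<'E'
from h import *
s=get_state();print(s)
a=read_camera("top");b=read_camera("scene")
cv2.imwrite("pics/a.png",a["image"]);cv2.imwrite("pics/b.png",b["image"])
for c in(a,b):
  for n in["pot_centre","lid_centre","right_knob","left_knob","salt_shaker_foot","onion_foot","hotplate"]:
    for r in trace(c,n)[:1]:
      P=cloud(r["mask"],c);print(n,round(r["confidence"],2),r["pixel"],P.mean(0).round(3),np.percentile(P,[2,98],axis=0).round(3).tolist())
E
```

```text
pics
{'t': 0.0, 'q': array([ 7.29948736e+01,  1.22246546e+01, -2.00721093e+00,  7.58317670e+01,
        6.68701593e-04,  8.99987012e+01]), 'dq': array([-0.02212998, -0.10526532,  0.04641458, -0.00389354,  0.02760653,
       -0.0088501 ]), 'effort': array([ 2.35026688e-03, -6.86166859e+01,  4.87114835e+01,  1.75907527e-02,
        1.26397831e-04,  5.94685389e-05]), 'ee_pos': array([0.14612715, 0.47782005, 0.23082459]), 'ee_rot': array([-1.79936367e+02, -6.70143673e-04,  1.62996172e+02]), 'contact_force': array([ 0.79991354, -0.17785679, -0.38240086]), 'moment': array([0.01058321, 0.01256586, 0.03242814]), 'grasp_force': 0.0, 'gripper_width': 1.0004671817819073}
pot_centre 0.62 [204.4, 365.5] [0.563 0.174 0.097] [[0.503, 0.12, 0.06], [0.689, 0.221, 0.114]]
lid_centre 0.97 [177.4, 371.8] [0.596 0.163 0.132] [[0.536, 0.101, 0.124], [0.658, 0.223, 0.154]]
right_knob 0.57 [233.9, 374.4] [0.474 0.149 0.062] [[0.457, 0.13, 0.049], [0.493, 0.167, 0.08]]
left_knob 0.6 [235.8, 294.2] [0.467 0.347 0.062] [[0.448, 0.329, 0.049], [0.486, 0.365, 0.08]]
onion_foot 0.65 [247.7, 204.4] [0.43  0.563 0.062] [[0.395, 0.529, 0.035], [0.468, 0.601, 0.083]]
hotplate 0.58 [206.9, 315.8] [0.559 0.273 0.049] [[0.441, 0.042, 0.012], [0.699, 0.462, 0.056]]
pot_centre 0.85 [293.3, 379.7] [0.559 0.126 0.09 ] [[0.505, 0.094, 0.055], [0.687, 0.186, 0.115]]
lid_centre 0.91 [260.6, 385.3] [0.59  0.151 0.129] [[0.534, 0.094, 0.122], [0.658, 0.218, 0.153]]
right_knob 0.9 [319.6, 334.6] [0.471 0.14  0.062] [[0.457, 0.126, 0.048], [0.485, 0.158, 0.078]]
left_knob 0.79 [252.5, 259.2] [0.465 0.339 0.062] [[0.45, 0.326, 0.049], [0.482, 0.352, 0.078]]
salt_shaker_foot 0.67 [188.2, 245.4] [0.557 0.539 0.046] [[0.541, 0.527, -0.002], [0.581, 0.56, 0.087]]
onion_foot 0.68 [293.6, 378.7] [0.559 0.126 0.089] [[0.505, 0.094, 0.049], [0.686, 0.187, 0.117]]
hotplate 0.89 [288.5, 332.5] [0.54  0.214 0.045] [[0.438, 0.029, 0.011], [0.695, 0.451, 0.065]]
```

View pics/a.png

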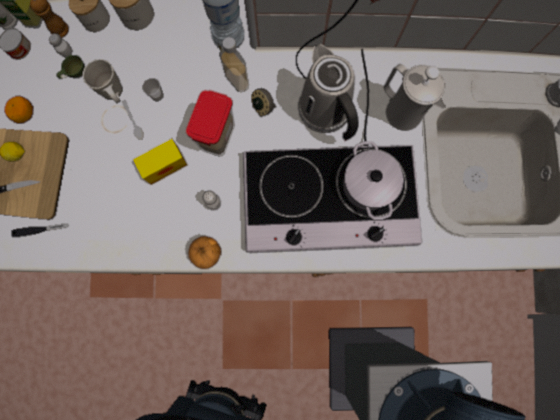

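View pics/b.png

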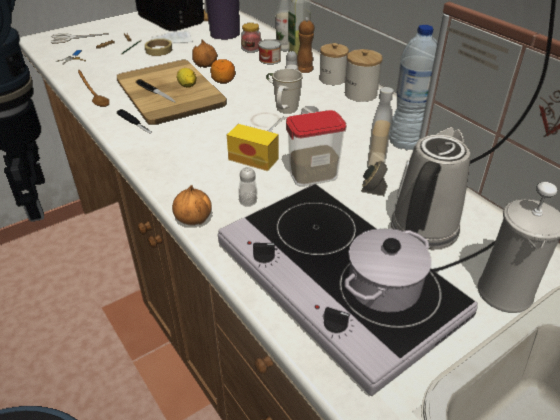

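The top view shows the pot lid at about (row 180, col 372). The left ring's dot is at (186, 291), the right knob at (234, 376) and the left knob at (236, 294). The onion and salt shaker stand further left, and the kettle and press are behind. Next I'll measure these positions precisely.

```bash
python3 - <<'E'
from h import *
from scipy.optimize import least_squares
for n in("top","scene"):
  c=read_camera(n);g=cv2.cvtColor(c["image"],6)
  dot=(186,291) if n=="top" else (226,316)
  print(n,"dot",pix2w(dot,c,.05).round(4))
  # ring: points on the glass plane bright against black, near r=78mm of the dot
  o=pix2w(dot,c,.05)
  P=[]
  for r in range(dot[0]-70,dot[0]+70):
    for q in range(dot[1]-75,dot[1]+75):
      if g[r,q]>70:
        w=pix2w((r,q),c,.05);d=np.hypot(*(w-o)[:2])
        if .072<d<.084 and w[1]>o[1]-.03: P.append(w[:2])
  P=np.array(P);f=least_squares(lambda v:np.hypot(P[:,0]-v[0],P[:,1]-v[1])-v[2],[*o[:2],.078],loss="soft_l1",f_scale=.001)
  print("ring",len(P),f.x.round(4))
  for q,z in(("lid_centre",None),):
    r=trace(c,q)[0];W=cloud(r["mask"],c);k=W[W[:,2]>.149];e=W[(W[:,2]<.150)]
    f=least_squares(lambda v:np.minimum(0,0)+0*v[0],[0]) if 0 else None
    print("lid knob top",len(k),k.mean(0).round(4),"lid bbox mid",((W.min(0)+W.max(0))/2).round(4))
    cs,_=cv2.findContours(r["mask"].astype(np.uint8),0,1);cc=max(cs,key=len)[:,0,::-1]
    Q=np.array([pix2w(p,c,.124)[:2] for p in cc])
    f=least_squares(lambda v:np.hypot(Q[:,0]-v[0],Q[:,1]-v[1])-v[2],[.595,.16,.068],loss="soft_l1",f_scale=.001);print("lid circle",f.x.round(4))
  # tall things behind
  d=c["depth"];s=[]
  for r in range(0,420,2):
    for q in range(0,560,2):
      if d[r,q]>0:
        w=pix2w((r,q),c)
        if .5<w[0]<.9 and -.2<w[1]<.5 and w[2]>.16: s.append(w)
  s=np.array(s)
  for y in np.arange(-.2,.5,.05):
    m=s[(s[:,1]>=y)&(s[:,1]<y+.05)]
    if len(m):print(round(y,2),m[:,0].min().round(3),m[:,2].max().round(3),end="; ")
  print()
E
```

```text
top dot [0.5948 0.3522 0.05  ]
ring 146 [0.5961 0.3522 0.0765]
lid knob top 125 [0.5964 0.1613 0.1539] lid bbox mid [0.5977 0.1515 0.1044]
lid circle [0.5976 0.161  0.0677]
-0.05 0.792 0.186; -0.0 0.752 0.254; 0.05 0.758 0.252; 0.2 0.701 0.21; 0.25 0.763 0.208; 0.3 0.78 0.205; 0.45 0.887 0.201; 
scene dot [0.5977 0.3508 0.05  ]
ring 134 [0.5957 0.3495 0.0763]
lid knob top 169 [0.5955 0.1561 0.1523] lid bbox mid [0.6474 0.1876 0.0768]
lid circle [0.5965 0.157  0.0678]
-0.05 0.752 0.187; -0.0 0.749 0.251; 0.05 0.755 0.251; 0.15 0.708 0.178; 0.2 0.701 0.207; 0.25 0.764 0.205; 0.3 0.789 0.2; 0.45 0.885 0.199;
```

Call:
carry_out([
  {"twist":[0,0,0.09],"xyz":[0,0,0],"hand":70},
  {"twist":[0,0,0.09],"xyz":[0,0,0],"hand":70},
  {"twist":[0,0,0.09],"xyz":[0,0,0],"hand":70},
  {"twist":[0,0,0.09],"xyz":[0,0,0],"hand":70},
  {"twist":[0,0,0.09],"xyz":[0,0,0],"hand":70},
  {"twist":[0,0,0.09],"xyz":[0,0,0],"hand":70},
  {"twist":[0,0,0.09],"xyz":[0,0,0],"hand":70},
  {"twist":[0,0,0.09],"xyz":[0,0,0],"hand":70},
  {"twist":[0,0,0.09],"xyz":[0,0,0],"hand":70},
  {"twist":[0,0,0],"xyz":[0,0,0],"hand":70},
])

```text
t: 2.0
ee_pos: [0.1462, 0.4781, 0.2313]
ee_rot: [-180.0, 0.0, 89.9]
contact_force: [0.0, -0.3, 0.3]
gripper_width: 0.699
grasp_force: 0.0
```

Call:
carry_out([
  {"xyz":[-0.67,0.7,0],"twist":[0,0,0],"hand":70},
  {"xyz":[-0.67,0.7,0],"twist":[0,0,0],"hand":70},
  {"xyz":[-0.67,0.7,0],"twist":[0,0,0],"hand":70},
  {"xyz":[-0.67,0.7,0],"twist":[0,0,0],"hand":70},
  {"xyz":[-0.67,0.7,0],"twist":[0,0,0],"hand":70},
  {"xyz":[-0.67,0.7,0],"twist":[0,0,0],"hand":70},
  {"xyz":[-0.67,0.7,0],"twist":[0,0,0],"hand":70},
  {"xyz":[-0.67,0.7,0],"twist":[0,0,0],"hand":70},
  {"xyz":[-0.67,0.7,0],"twist":[0,0,0],"hand":70},
  {"xyz":[-0.67,0.7,0],"twist":[0,0,0],"hand":70},
  {"xyz":[-0.67,0.7,0],"twist":[0,0,0],"hand":70},
  {"xyz":[0,0,0],"twist":[0,0,0],"hand":70},
])

```text
t: 3.2
ee_pos: [0.4571, 0.1811, 0.231]
ee_rot: [180.0, 0.0, 90.2]
contact_force: [-1.0, -0.0, 0.1]
gripper_width: 0.701
grasp_force: 0.0
```

Call:
carry_out([
  {"xyz":[-0.68,0.7,0],"twist":[0,0,0],"hand":70},
  {"xyz":[-0.68,0.7,0],"twist":[0,0,0],"hand":70},
  {"xyz":[-0.68,0.7,0],"twist":[0,0,0],"hand":70},
  {"xyz":[-0.68,0.7,0],"twist":[0,0,0],"hand":70},
  {"xyz":[-0.68,0.7,0],"twist":[0,0,0],"hand":70},
  {"xyz":[0,0,0],"twist":[0,0.07,0],"hand":70},
  {"xyz":[0,0,0],"twist":[0,0.07,0],"hand":70},
  {"xyz":[0,0,0],"twist":[0,0.07,0],"hand":70},
  {"xyz":[0,0,0],"twist":[0,0.07,0],"hand":70},
  {"xyz":[-0.4,0,0.86],"twist":[0,0,0],"hand":70},
  {"xyz":[-0.4,0,0.86],"twist":[0,0,0],"hand":70},
  {"xyz":[0,0,0],"twist":[0,0,0],"hand":70},
])

```text
t: 4.4
ee_pos: [0.5923, 0.0489, 0.1511]
ee_rot: [-179.6, -25.2, 90.1]
contact_force: [-1.1, 0.4, 0.8]
gripper_width: 0.703
grasp_force: 0.0
```

Call:
carry_out([
  {"xyz":[-0.4,0.05,0.86],"twist":[0,0,0],"hand":70},
  {"xyz":[-0.4,0.05,0.86],"twist":[0,0,0],"hand":70},
  {"xyz":[0,0,0],"twist":[0,0,0],"hand":70},
])

```text
t: 4.7
ee_pos: [0.5971, 0.0495, 0.0773]
ee_rot: [-179.7, -25.2, 90.1]
contact_force: [-1.0, -0.1, -0.2]
gripper_width: 0.698
grasp_force: 0.0
```

```bash
python3 - <<'E'
from h import *
print(get_state()["ee_pos"])
a=read_camera("scene");cv2.imwrite("pics/c.png",a["image"][150:420,230:560].repeat(2,0).repeat(2,1))
E
```

```text
[0.59707759 0.04948786 0.07726881]
```

View pics/c.png

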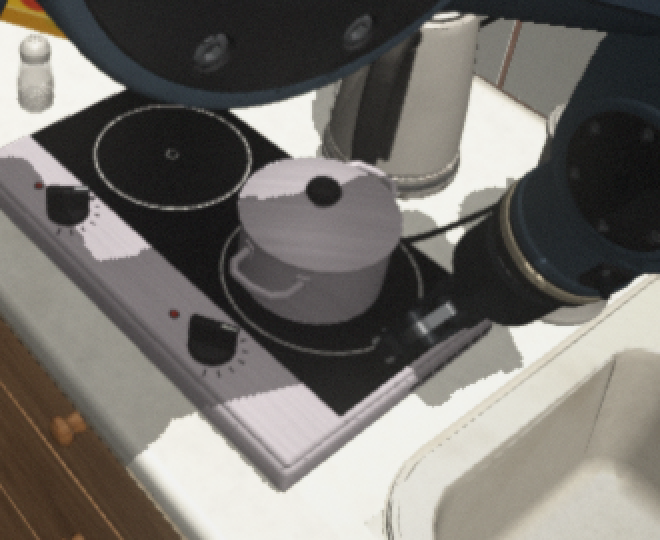

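The gripper stands tilted to the right of the pot, with its tips low over the glass. The lid and ears are clear. I'll push slowly now.

Call:
carry_out([
  {"xyz":[0.09,0,0.042],"twist":[0,0,0],"hand":70},
  {"xyz":[0.09,0,0.042],"twist":[0,0,0],"hand":70},
  {"xyz":[0.09,0,0.042],"twist":[0,0,0],"hand":70},
  {"xyz":[0.09,0,0.042],"twist":[0,0,0],"hand":70},
  {"xyz":[0.09,0,0.042],"twist":[0,0,0],"hand":70},
  {"xyz":[0.09,0,0.042],"twist":[0,0,0],"hand":70},
  {"xyz":[0.09,0,0.042],"twist":[0,0,0],"hand":70},
  {"xyz":[0.09,0,0.042],"twist":[0,0,0],"hand":70},
  {"xyz":[0.09,0,0.042],"twist":[0,0,0],"hand":70},
  {"xyz":[0.09,0,0.042],"twist":[0,0,0],"hand":70},
  {"xyz":[0.09,0,0.042],"twist":[0,0,0],"hand":70},
  {"xyz":[0.09,0,0.042],"twist":[0,0,0],"hand":70},
])

```text
t: 5.95
ee_pos: [0.5989, 0.0967, 0.0797]
ee_rot: [180.0, -25.2, 90.1]
contact_force: [0.0, -2.0, 0.1]
gripper_width: 0.699
grasp_force: 1.3
```

Call:
carry_out([
  {"xyz":[0.09,0,0.042],"twist":[0,0,0],"hand":70},
  {"xyz":[0.09,0,0.042],"twist":[0,0,0],"hand":70},
  {"xyz":[0.09,0,0.042],"twist":[0,0,0],"hand":70},
  {"xyz":[0.09,0,0.042],"twist":[0,0,0],"hand":70},
])

```text
t: 6.35
ee_pos: [0.5989, 0.112, 0.0796]
ee_rot: [180.0, -25.1, 90.1]
contact_force: [0.8, -5.7, -0.6]
gripper_width: 0.692
grasp_force: 2.6
```

```bash
cat > pot.py <<'E'
from h import *
from scipy.optimize import least_squares
s=get_state();print(s["t"],s["ee_pos"].round(4),s["contact_force"].round(1))
for n in("top","scene"):
    c=read_camera(n)
    for r in trace(c,"lid_centre")[:1]:
        W=cloud(r["mask"],c);k=W[W[:,2]>.149]
        print(n,r["confidence"],"knob",len(k),k.mean(0).round(4) if len(k) else "")
        cs,_=cv2.findContours(r["mask"].astype(np.uint8),0,1);cc=max(cs,key=len)[:,0,::-1]
        Q=np.array([pix2w(p,c,.124)[:2] for p in cc]);m=Q.mean(0)
        f=least_squares(lambda v:np.hypot(Q[:,0]-v[0],Q[:,1]-v[1])-.0678,m,loss="soft_l1",f_scale=.001)
        L=W[W[:,2]<.149];pl=np.polyfit if 0 else None
        print("  circle",f.x.round(4),"lid z 10/50/90%",np.percentile(W[:,2],[5,50,95]).round(4))
E
python3 pot.py
```

```text
6.35 [0.5989 0.112  0.0796] [ 0.8 -5.7 -0.6]
top 0.68 knob 125 [0.5958 0.1766 0.154 ]
  circle [0.5966 0.175 ] lid z 10/50/90% [0.1247 0.131  0.146 ]
scene 0.89 knob 162 [0.5946 0.1698 0.1534]
  circle [0.5955 0.1729] lid z 10/50/90% [0.1235 0.1294 0.1476]
```

Call:
carry_out([
  {"xyz":[0.113,0,0.053],"twist":[0,0,0],"hand":70},
  {"xyz":[0.113,0,0.053],"twist":[0,0,0],"hand":70},
  {"xyz":[0.113,0,0.053],"twist":[0,0,0],"hand":70},
  {"xyz":[0.113,0,0.053],"twist":[0,0,0],"hand":70},
  {"xyz":[0.113,0,0.053],"twist":[0,0,0],"hand":70},
  {"xyz":[0.113,0,0.053],"twist":[0,0,0],"hand":70},
  {"xyz":[0.113,0,0.053],"twist":[0,0,0],"hand":70},
  {"xyz":[0.113,0,0.053],"twist":[0,0,0],"hand":70},
  {"xyz":[0.113,0,0.053],"twist":[0,0,0],"hand":70},
  {"xyz":[0.113,0,0.053],"twist":[0,0,0],"hand":70},
  {"xyz":[0.113,0,0.053],"twist":[0,0,0],"hand":70},
  {"xyz":[0.113,0,0.053],"twist":[0,0,0],"hand":70},
])

```text
t: 7.75
ee_pos: [0.5987, 0.1719, 0.0797]
ee_rot: [-180.0, -25.2, 90.1]
contact_force: [0.4, -6.3, 0.2]
gripper_width: 0.698
grasp_force: 2.6
```

```bash
python3 pot.py
```

```text
7.75 [0.5987 0.1719 0.0797] [ 0.4 -6.3  0.2]
top 0.9 knob 114 [0.5954 0.2358 0.1538]
  circle [0.5962 0.2346] lid z 10/50/90% [0.1246 0.1308 0.1378]
scene 0.69 knob 149 [0.5945 0.2304 0.1526]
  circle [0.5955 0.233 ] lid z 10/50/90% [0.1241 0.1298 0.1491]
```

Call:
carry_out([
  {"xyz":[0.113,0,0.053],"twist":[0,0,0],"hand":70},
  {"xyz":[0.113,0,0.053],"twist":[0,0,0],"hand":70},
  {"xyz":[0.113,0,0.053],"twist":[0,0,0],"hand":70},
  {"xyz":[0.113,0,0.053],"twist":[0,0,0],"hand":70},
  {"xyz":[0.113,0,0.053],"twist":[0,0,0],"hand":70},
  {"xyz":[0.113,0,0.053],"twist":[0,0,0],"hand":70},
  {"xyz":[0.113,0,0.053],"twist":[0,0,0],"hand":70},
  {"xyz":[0.113,0,0.053],"twist":[0,0,0],"hand":70},
  {"xyz":[0.113,0,0.053],"twist":[0,0,0],"hand":70},
  {"xyz":[0.113,0,0.053],"twist":[0,0,0],"hand":70},
  {"xyz":[0.113,0,0.053],"twist":[0,0,0],"hand":70},
  {"xyz":[0.113,0,0.053],"twist":[0,0,0],"hand":70},
])

```text
t: 9.15
ee_pos: [0.5986, 0.2318, 0.0798]
ee_rot: [-180.0, -25.2, 90.1]
contact_force: [0.3, -5.3, 0.2]
gripper_width: 0.707
grasp_force: 2.5
```

Call:
carry_out([
  {"xyz":[0.113,0,0.053],"twist":[0,0,0],"hand":70},
  {"xyz":[0.113,0,0.053],"twist":[0,0,0],"hand":70},
  {"xyz":[0.113,0,0.053],"twist":[0,0,0],"hand":70},
  {"xyz":[0.113,0,0.053],"twist":[0,0,0],"hand":70},
  {"xyz":[0.113,0,0.053],"twist":[0,0,0],"hand":70},
  {"xyz":[0.113,0,0.053],"twist":[0,0,0],"hand":70},
  {"xyz":[0.113,0,0.053],"twist":[0,0,0],"hand":70},
  {"xyz":[0.113,0,0.053],"twist":[0,0,0],"hand":70},
  {"xyz":[0.113,0,0.053],"twist":[0,0,0],"hand":70},
  {"xyz":[0.068,0,0.032],"twist":[0,0,0],"hand":70},
  {"xyz":[0.045,0,0.021],"twist":[0,0,0],"hand":70},
])

```text
t: 10.25
ee_pos: [0.5985, 0.2818, 0.0798]
ee_rot: [-180.0, -25.2, 90.1]
contact_force: [-0.4, -5.1, -0.9]
gripper_width: 0.697
grasp_force: 2.4
```

```bash
python3 pot.py
```

```text
10.25 [0.5985 0.2818 0.0798] [-0.4 -5.1 -0.9]
top 0.61 knob 125 [0.5945 0.3453 0.1539]
  circle [0.596  0.3441] lid z 10/50/90% [0.125  0.131  0.1479]
scene 0.52 knob 0 
  circle [0.419  0.4529] lid z 10/50/90% [0.0177 0.054  0.0752]
```

Call:
carry_out([
  {"xyz":[0.09,0,0.042],"twist":[0,0,0],"hand":70},
  {"xyz":[0.068,0,0.032],"twist":[0,0,0],"hand":70},
  {"xyz":[0,0,0],"twist":[0,0,0],"hand":70},
  {"xyz":[-0.1,0,-0.047],"twist":[0,0,0],"hand":70},
  {"xyz":[-0.3,0,-0.14],"twist":[0,0,0],"hand":70},
  {"xyz":[-0.56,0,-0.26],"twist":[0,0,0],"hand":70},
  {"xyz":[-0.56,0,-0.26],"twist":[0,0,0],"hand":70},
  {"xyz":[-0.56,0,-0.26],"twist":[0,0,0],"hand":70},
  {"xyz":[0,0,0],"twist":[0,0,0],"hand":70},
])

```text
t: 11.35
ee_pos: [0.599, 0.194, 0.0796]
ee_rot: [-180.0, -25.2, 89.9]
contact_force: [0.2, 0.9, 0.1]
gripper_width: 0.698
grasp_force: 0.0
```

```bash
python3 pot.py; python3 -c "
from h import *
a=read_camera('top');cv2.imwrite('pics/d.png',cv2.resize(a['image'][120:270,190:440],None,fx=3,fy=3,interpolation=2))"
```

```text
11.35 [0.599  0.194  0.0796] [0.2 0.9 0.1]
top 0.78 knob 126 [0.5942 0.3519 0.154 ]
  circle [0.596  0.3518] lid z 10/50/90% [0.1245 0.1308 0.1382]
scene 0.66 knob 113 [0.5945 0.3481 0.1523]
  circle [0.595  0.3481] lid z 10/50/90% [0.1232 0.1293 0.1476]
```

View pics/d.png

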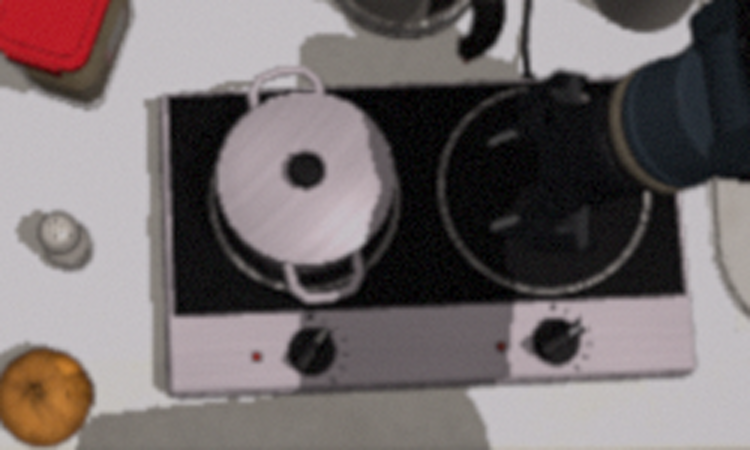

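The pot stands inside the left ring with its lid on, to within about 2 mm in both cameras. Next I'll raise the tool, straighten it and look at the right knob with the wrist camera.

Call:
carry_out([
  {"xyz":[0.35,0,-0.75],"twist":[0,0,0],"hand":50},
  {"xyz":[0.35,0,-0.75],"twist":[0,0,0],"hand":50},
  {"xyz":[0.35,0,-0.75],"twist":[0,0,0],"hand":50},
  {"xyz":[0,0,0],"twist":[0,-0.07,0],"hand":50},
  {"xyz":[0,0,0],"twist":[0,-0.07,0],"hand":50},
  {"xyz":[0,0,0],"twist":[0,-0.07,0],"hand":50},
  {"xyz":[0,0,0],"twist":[0,-0.07,0],"hand":50},
  {"xyz":[-0.3,-0.78,0],"twist":[0,0,0],"hand":50},
  {"xyz":[-0.3,-0.78,0],"twist":[0,0,0],"hand":50},
  {"xyz":[-0.3,-0.78,0],"twist":[0,0,0],"hand":50},
  {"xyz":[-0.3,-0.78,0],"twist":[0,0,0],"hand":50},
  {"xyz":[0,0,0],"twist":[0,0,0],"hand":50},
])

```text
t: 12.8
ee_pos: [0.4706, 0.1482, 0.1791]
ee_rot: [-179.9, 0.0, 90.2]
contact_force: [1.7, 0.9, 0.3]
gripper_width: 0.498
grasp_force: 0.0
```

```bash
cat > knob.py <<'E'
from h import *
s=get_state();print(s["ee_pos"].round(4),s["ee_rot"].round(1),s["q"].round(1))
for n in("wrist","top","scene"):
    c=read_camera(n)
    if n=="wrist":cv2.imwrite("pics/w%d.png"%c["shot"],c["image"])
    for r in trace(c,"right_knob")[:2]:
        W=cloud(r["mask"],c);B=W[(W[:,2]>.066)&(W[:,2]<.09)];T=W[W[:,2]>.07]
        if len(T)<5: print(n,"none",r["pixel"]);continue
        (cx,cy),(w,h),a=cv2.minAreaRect((T[:,:2]*1000).astype(np.float32))
        ev,V=np.linalg.eigh(np.cov(T[:,:2].T));d=V[:,1]*np.sign(V[0,1])
        print(n,round(r["confidence"],2),np.round(r["pixel"]),"rect c",round(cx,1),round(cy,1),"size",round(w,1),round(h,1),"ang",round(a,1),"pca deg",np.degrees(np.arctan2(d[1],d[0])).round(1),"mean",T.mean(0).round(4),"disc mean",W.mean(0).round(4))
E
python3 knob.py; ls pics
```

```text
[0.4706 0.1482 0.1791] [-179.9    0.    90.2] [ 17.5  12.4  -9.3  68.4   0.  107.3]
wrist 0.88 [204. 290.] rect c 477.8 147.1 size 11.2 39.5 ang 31.8 pca deg -57.5 mean [0.4776 0.1486 0.0779] disc mean [0.4783 0.1497 0.0647]
wrist 0.29 [155. 405.] rect c 490.9 158.8 size 51.0 39.7 ang 41.6 pca deg -56.0 mean [0.4782 0.1483 0.0807] disc mean [0.5635 0.1795 0.0507]
top 0.47 [232. 377.] rect c 474.4 149.0 size 11.2 37.7 ang 30.8 pca deg -58.3 mean [0.4743 0.1489 0.0773] disc mean [0.4742 0.1488 0.0625]
top 0.35 [250. 204.] rect c 430.6 565.8 size 44.6 48.5 ang 40.3 pca deg 75.1 mean [0.4303 0.5658 0.0754] disc mean [0.4297 0.563  0.0629]
scene 0.96 [320. 332.] rect c 474.9 144.4 size 13.1 40.0 ang 32.7 pca deg -58.1 mean [0.4746 0.1434 0.075 ] disc mean [0.4717 0.1419 0.0611]
a.png
b.png
c.png
d.png
w15.png
```

Call:
carry_out([
  {"xyz":[0,0,0],"twist":[0,0,0.0915],"hand":50},
  {"xyz":[0,0,0],"twist":[0,0,0.0915],"hand":50},
  {"xyz":[0,0,0],"twist":[0,0,0.0915],"hand":50},
  {"xyz":[0,0,0],"twist":[0,0,0.0915],"hand":50},
  {"xyz":[0,0,0],"twist":[0,0,0.0915],"hand":50},
  {"xyz":[0,0,0],"twist":[0,0,0.0915],"hand":50},
  {"xyz":[0,0,0],"twist":[0,0,0.0915],"hand":50},
  {"xyz":[0,0,0],"twist":[0,0,0.0915],"hand":50},
  {"xyz":[0,0,0],"twist":[0,0,0.0915],"hand":50},
])

```text
t: 14.0
ee_pos: [0.4763, 0.1431, 0.1786]
ee_rot: [-179.7, 0.0, 16.5]
contact_force: [0.1, -0.0, 0.1]
gripper_width: 0.501
grasp_force: 0.0
```

Call:
carry_out([
  {"xyz":[0,0,0],"twist":[0,0,0.0915],"hand":50},
  {"xyz":[0,0,0],"twist":[0,0,0.0915],"hand":50},
  {"xyz":[0,0,0],"twist":[0,0,0.0915],"hand":50},
  {"xyz":[0,0,0],"twist":[0,0,0.0915],"hand":50},
  {"xyz":[0,0,0],"twist":[0,0,0.0915],"hand":50},
  {"xyz":[0,0,0],"twist":[0,0,0.0915],"hand":50},
  {"xyz":[0,0,0],"twist":[0,0,0.0915],"hand":50},
  {"xyz":[0,0,0],"twist":[0,0,0.0915],"hand":50},
  {"xyz":[0,0,0],"twist":[0,0,0.0915],"hand":50},
  {"xyz":[0,0,0],"twist":[0,0,0],"hand":50},
])

```text
t: 15.0
ee_pos: [0.4188, -0.1718, 0.179]
ee_rot: [-166.6, 9.0, -31.6]
contact_force: [0.5, 0.8, 0.5]
gripper_width: 0.502
grasp_force: 0.0
```

```bash
python3 knob.py; ls pics
```

```text
[ 0.4188 -0.1718  0.179 ] [-166.6    9.   -31.6] [-31.6  15.4  -7.5  76.1  13.4 179.9]
wrist 0.82 [274.  35.] rect c 478.1 145.6 size 11.2 39.1 ang 31.3 pca deg -56.1 mean [0.4784 0.1418 0.0761] disc mean [0.4774 0.1389 0.064 ]
top 0.62 [234. 373.] rect c 474.3 149.1 size 11.1 37.5 ang 31.1 pca deg -58.3 mean [0.474  0.1493 0.0776] disc mean [0.4745 0.1506 0.0629]
scene 0.77 [319. 336.] rect c 475.5 143.7 size 12.8 38.3 ang 33.1 pca deg -57.1 mean [0.4743 0.1428 0.0749] disc mean [0.4711 0.14   0.0621]
a.png
b.png
c.png
d.png
w15.png
w18.png
```

```bash
python3 - <<'E'
from h import *
from scipy.spatial.transform import Rotation as R
s=get_state();A=R.from_euler("xyz",s["ee_rot"],degrees=True);B=R.from_euler("xyz",[180,0,-10],degrees=True)
print(((A.inv()*B).as_rotvec()/(np.pi/2)).round(4), B.inv().apply(np.array([.4765,.147,.179])-s["ee_pos"])/.04)
E
```

```text
[-0.1654  0.0699 -0.2429] [ 0.01101166 -7.98241197  0.01519947]
```

Call:
carry_out([
  {"xyz":[0,0,0],"twist":[-0.0414,0.0175,-0.0607],"hand":50},
  {"xyz":[0,0,0],"twist":[-0.0414,0.0175,-0.0607],"hand":50},
  {"xyz":[0,0,0],"twist":[-0.0414,0.0175,-0.0607],"hand":50},
  {"xyz":[0,0,0],"twist":[-0.0414,0.0175,-0.0607],"hand":50},
  {"xyz":[0,-0.8,0],"twist":[0,0,0],"hand":50},
  {"xyz":[0,-0.8,0],"twist":[0,0,0],"hand":50},
  {"xyz":[0,-0.8,0],"twist":[0,0,0],"hand":50},
  {"xyz":[0,-0.8,0],"twist":[0,0,0],"hand":50},
  {"xyz":[0,-0.8,0],"twist":[0,0,0],"hand":50},
  {"xyz":[0,0,0],"twist":[0,0,0],"hand":50},
])

```text
t: 16.3
ee_pos: [0.4422, -0.047, 0.1803]
ee_rot: [-178.1, 0.0, -7.4]
contact_force: [-0.8, 0.1, -0.9]
gripper_width: 0.499
grasp_force: 0.0
```

Call:
carry_out([
  {"xyz":[0,0,0],"twist":[-0.021,0,0],"hand":50},
  {"xyz":[0,0,0],"twist":[0,0,-0.09],"hand":50},
  {"xyz":[0,0,0],"twist":[0,0,-0.09],"hand":50},
  {"xyz":[0,0,0],"twist":[0,0,-0.09],"hand":50},
  {"xyz":[0,0,0],"twist":[0,0,-0.09],"hand":50},
  {"xyz":[0,0,0],"twist":[0,0,-0.09],"hand":50},
  {"xyz":[0,0,0],"twist":[0,0,-0.09],"hand":50},
  {"xyz":[0,0,0],"twist":[0,0,-0.09],"hand":50},
  {"xyz":[0,0,0],"twist":[0,0,-0.09],"hand":50},
  {"xyz":[0,0,0],"twist":[0,0,-0.09],"hand":50},
])

```text
t: 17.3
ee_pos: [0.441, -0.055, 0.1802]
ee_rot: [-179.9, -0.1, 66.1]
contact_force: [-0.4, -0.6, 0.5]
gripper_width: 0.498
grasp_force: 0.0
```

Call:
carry_out([
  {"xyz":[0,0,0],"twist":[0,0,-0.09],"hand":50},
  {"xyz":[0,0,0],"twist":[0,0,-0.09],"hand":50},
  {"xyz":[0,0,0],"twist":[0,0,-0.09],"hand":50},
  {"xyz":[0,0,0],"twist":[0,0,-0.09],"hand":50},
  {"xyz":[0,0,0],"twist":[0,0,-0.09],"hand":50},
  {"xyz":[0,0,0],"twist":[0,0,-0.09],"hand":50},
  {"xyz":[0,0,0],"twist":[0,0,-0.09],"hand":50},
  {"xyz":[0,0,0],"twist":[0,0,0],"hand":50},
])

```text
t: 18.1
ee_pos: [0.4411, -0.0548, 0.1802]
ee_rot: [180.0, -0.1, 122.6]
contact_force: [-1.2, -0.5, 0.1]
gripper_width: 0.5
grasp_force: 0.0
```

```bash
cat > rel.py <<'E'
from h import *
import sys
from scipy.spatial.transform import Rotation as R
s=get_state();A=R.from_euler("xyz",s["ee_rot"],degrees=True);v=list(map(float,sys.argv[1:]))
print(s["q"].round(1),s["ee_pos"].round(4),s["ee_rot"].round(1),"shift",(A.inv().apply(np.array(v[:3])-s["ee_pos"])/.04).round(3),"twist",((A.inv()*R.from_euler("xyz",[180,0,v[3]],degrees=True)).as_rotvec()/(np.pi/2)).round(4))
E
python3 rel.py .4765 .147 .13 122
```

```text
[ -7.2   6.7 -16.   67.3   0.1  50.2] [ 0.4411 -0.0548  0.1802] [ 1.800e+02 -1.000e-01  1.226e+02] shift [3.768 3.466 1.264] twist [ 0.0004 -0.0012  0.0071]
```

Call:
carry_out([
  {"xyz":[0.628,0.578,0.21],"twist":[0,0,0],"hand":50},
  {"xyz":[0.628,0.578,0.21],"twist":[0,0,0],"hand":50},
  {"xyz":[0.628,0.578,0.21],"twist":[0,0,0],"hand":50},
  {"xyz":[0.628,0.578,0.21],"twist":[0,0,0],"hand":50},
  {"xyz":[0.628,0.578,0.21],"twist":[0,0,0],"hand":50},
  {"xyz":[0.628,0.578,0.21],"twist":[0,0,0],"hand":50},
  {"xyz":[0,0,0],"twist":[0,0,0],"hand":50},
])

```text
t: 18.8
ee_pos: [0.477, 0.1504, 0.1293]
ee_rot: [180.0, -0.2, 122.4]
contact_force: [-0.4, -0.5, 0.3]
gripper_width: 0.501
grasp_force: 0.0
```

```bash
python3 knob.py; python3 rel.py .4765 .147 .06 122; ls pics
```

```text
[0.477  0.1504 0.1293] [180.   -0.2 122.4] [ 17.4  14.7 -13.8  61.5   0.2  75. ]
wrist 0.61 [197. 409.] rect c 488.5 158.9 size 75.7 39.2 ang 46.8 pca deg -57.8 mean [0.477  0.1487 0.0793] disc mean [0.534  0.2043 0.0504]
top 0.59 [237. 373.] rect c 471.9 152.9 size 10.5 28.6 ang 32.5 pca deg -57.1 mean [0.4715 0.1536 0.0773] disc mean [0.4734 0.1513 0.0614]
top 0.44 [204. 326.] rect c 502.5 247.3 size 223.9 110.4 ang 88.3 pca deg -88.9 mean [0.472  0.2569 0.0937] disc mean [0.5603 0.2753 0.0496]
scene 0.74 [319. 332.] rect c 475.5 144.7 size 12.1 39.5 ang 34.2 pca deg -59.4 mean [0.4743 0.1437 0.0749] disc mean [0.471  0.1411 0.0627]
[ 17.   14.4 -13.9  61.6   0.2  74.6] [0.4771 0.1472 0.1308] [ 1.799e+02 -1.000e-01  1.224e+02] shift [-1.00e-03 -1.80e-02  1.77e+00] twist [ 0.0013 -0.0016  0.0048]
a.png
b.png
c.png
d.png
w15.png
w18.png
w21.png
```

View pics/w21.png

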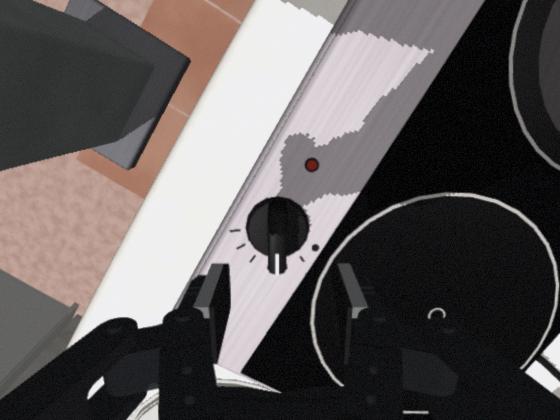

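The bar lies vertical in the wrist view at column 277, roughly midway between the fingers. The off dot sits 60° counterclockwise from the pointer. I'll descend and grip.

Call:
carry_out([
  {"xyz":[0,0,0.58],"twist":[0,0,0],"hand":50},
  {"xyz":[0,0,0.58],"twist":[0,0,0],"hand":50},
  {"xyz":[0,0,0.58],"twist":[0,0,0],"hand":50},
  {"xyz":[0,0,0],"twist":[0,0,0],"hand":0},
  {"xyz":[0,0,0],"twist":[0,0,0],"hand":0},
  {"xyz":[0,0,0],"twist":[0,0,0],"hand":0},
  {"xyz":[0,0,0],"twist":[0,0,0],"hand":0},
  {"xyz":[0,0,0],"twist":[0,0,0],"hand":0},
  {"xyz":[0,0,0],"twist":[0,0,0],"hand":0},
  {"xyz":[0,0,0],"twist":[0,0,0],"hand":0},
], squeeze=25)

```text
t: 20.1
ee_pos: [0.4767, 0.1477, 0.0619]
ee_rot: [179.9, -0.1, 122.5]
contact_force: [-4.4, -4.2, -2.1]
gripper_width: 0.119
grasp_force: 29.1
```

Call:
carry_out([
  {"xyz":[0,0,0],"twist":[0,0,-0.06],"hand":0},
  {"xyz":[0,0,0],"twist":[0,0,-0.06],"hand":0},
  {"xyz":[0,0,0],"twist":[0,0,-0.06],"hand":0},
  {"xyz":[0,0,0],"twist":[0,0,-0.06],"hand":0},
  {"xyz":[0,0,0],"twist":[0,0,-0.06],"hand":0},
  {"xyz":[0,0,0],"twist":[0,0,-0.06],"hand":0},
  {"xyz":[0,0,0],"twist":[0,0,-0.06],"hand":0},
  {"xyz":[0,0,0],"twist":[0,0,-0.06],"hand":0},
  {"xyz":[0,0,0],"twist":[0,0,-0.06],"hand":0},
  {"xyz":[0,0,0],"twist":[0,0,-0.06],"hand":0},
  {"xyz":[0,0,0],"twist":[0,0,0],"hand":0},
])

```text
t: 21.2
ee_pos: [0.4763, 0.1471, 0.0619]
ee_rot: [179.9, -0.1, 176.7]
contact_force: [-7.1, -9.3, 2.5]
gripper_width: 0.119
grasp_force: 29.8
```

```bash
python3 -c "
from h import *
s=get_state();print(s['ee_rot'],s['contact_force'],s['moment'])"
```

```text
[ 1.79930619e+02 -5.45088151e-02  1.76721031e+02] [-7.13089473 -9.32154548  2.54968254] [-1.91108996  1.55893268  0.00707387]
```

Call:
carry_out([
  {"xyz":[0,0,0],"twist":[0,0,-0.03],"hand":0},
  {"xyz":[0,0,0],"twist":[0,0,-0.03],"hand":0},
  {"xyz":[0,0,0],"twist":[0,0,0],"hand":0},
])

```text
t: 21.5
ee_pos: [0.4762, 0.147, 0.0619]
ee_rot: [179.9, -0.1, -178.0]
contact_force: [-6.9, -10.8, 2.3]
gripper_width: 0.118
grasp_force: 29.8
```

```bash
python3 -c "
from h import *
s=get_state();print(s['ee_rot'],s['contact_force'],s['moment'])"
```

```text
[ 1.79934066e+02 -5.09385338e-02 -1.77985058e+02] [ -6.8835213  -10.79113611   2.34211122] [-1.99746209  1.56609379  0.0777905 ]
```

The moment about z is rising at yaw 182°, so the knob is at its stop. I'll release it, lift straight up and check.

Call:
carry_out([
  {"xyz":[0,0,0],"twist":[0,0,0],"hand":45},
  {"xyz":[0,0,0],"twist":[0,0,0],"hand":45},
  {"xyz":[0,0,0],"twist":[0,0,0],"hand":45},
  {"xyz":[0,0,0],"twist":[0,0,0],"hand":45},
  {"xyz":[0,0,-0.4],"twist":[0,0,0],"hand":45},
  {"xyz":[0,0,-0.8],"twist":[0,0,0],"hand":45},
  {"xyz":[0,0,-0.8],"twist":[0,0,0],"hand":45},
  {"xyz":[0,0,-0.8],"twist":[0,0,0],"hand":45},
  {"xyz":[0,0,-0.8],"twist":[0,0,0],"hand":45},
  {"xyz":[0,0,0],"twist":[0,0,0],"hand":45},
])

```text
t: 22.5
ee_pos: [0.4787, 0.1485, 0.209]
ee_rot: [179.7, 0.3, -178.0]
contact_force: [-0.2, 0.2, -0.4]
gripper_width: 0.451
grasp_force: 0.0
```

```bash
python3 knob.py; python3 pot.py; ls pics; python3 - <<'E'
from h import *
c=read_camera("top");r=trace(c,"left_knob")[0];W=cloud(r["mask"],c);T=W[W[:,2]>.07];print(cv2.minAreaRect((T[:,:2]*1000).astype(np.float32)))
cv2.imwrite('pics/e.png',cv2.resize(c['image'][120:270,190:440],None,fx=3,fy=3,interpolation=2))
E
```

```text
[0.4787 0.1485 0.209 ] [ 179.7    0.3 -178. ] [17.1 12.3 -5.1 72.2  0.2 15.1]
wrist 0.9 [186. 278.] rect c 477.2 147.1 size 38.9 10.1 ang 2.0 pca deg 2.3 mean [0.476  0.1471 0.0782] disc mean [0.4758 0.1471 0.0638]
top 0.49 [236. 375.] rect c 468.4 147.9 size 27.0 10.6 ang 1.7 pca deg 3.4 mean [0.4684 0.1482 0.0767] disc mean [0.4703 0.1516 0.0634]
scene 0.95 [318. 334.] rect c 475.2 144.8 size 39.3 12.0 ang 2.2 pca deg 0.9 mean [0.474  0.1433 0.0751] disc mean [0.4732 0.1396 0.063 ]
scene 0.62 [188. 248.] rect c 561.1 543.6 size 25.3 29.9 ang 86.5 pca deg -29.3 mean [0.5594 0.5409 0.0803] disc mean [0.5566 0.5378 0.0458]
22.8 [0.4764 0.1478 0.2038] [-0.2  0.4 -0.1]
top 0.84 knob 124 [0.5943 0.352  0.1539]
  circle [0.5955 0.3517] lid z 10/50/90% [0.1249 0.1309 0.1392]
scene 0.6 knob 5 [0.4615 0.2064 0.2853]
  circle [0.5949 0.348 ] lid z 10/50/90% [0.1223 0.1284 0.1323]
a.png
b.png
c.png
d.png
w15.png
w18.png
w21.png
w24.png
((467.3313903808594, 346.66314697265625), (11.003085136413574, 39.1811408996582), 54.036293029785156)
```

View pics/e.png

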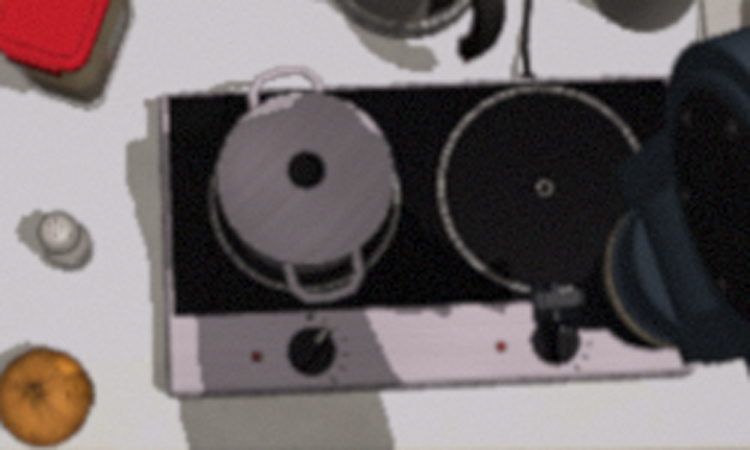

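The right knob's bar lies at 2° in world, which matches the hotplate's own yaw, so it's off. The left knob is still at about 38°, and the pot is centred with its lid on. The gripper is clear.

```bash
python3 -c "
from cell import *
print(sign_off())"
```

```text
the job is handed in; nothing more can be done
None
```

The job is handed in, verdict not shown: my last measurements had the pot within about 2 mm of the left ring's centre with its lid on, the right knob at its off stop, the left knob still at simmer (about 0.67 rad), and nothing beside the hotplate touched.

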